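Pin the crate's drawbar into the docking yoke

ROBOT

A 6-joint arm with a two-finger parallel gripper is mounted at the origin on the work surface. World frame = base frame: x ahead of the robot, y to its left, z up, the work surface at z = 0. Lengths are in m, angles in rad, forces in N, time in s.
With the tool pointing down it reaches from about 0.4 to 0.825 m from the base axis. Payload 7 kg.
Tool frame: the origin (TCP) lies midway between the tips of the shut fingers; the grasp point (between the pads) lies 19 mm behind it; z points along the fingers, y is the line along which they close (so a half turn about z gives the same grasp; the last joint's range is limited). The gripper opens to 88 mm and grips with 3 to 60 N. Pads are 19 mm wide; open, the fingers measure 130 mm over their backs; the gripper's body (78 mm by 193 mm) begins 47 mm behind the grasp point.
Start: joints at [-0.896, 0.359, 0.012, 0, -1.224, -0.288], TCP at [0.255, -0.625, 0.191] pointing down, gripper open.
Joint ranges: [-3.07, 3.07], [-1.43, 2.12], [-1.02, 1.25], [-3.03, 1.67], [-3.05, -0], [-3.03, 3.03]. Speed limits (rad/s): [2.39, 2.39, 3.01, 3.14, 3.14, 3.14].

INTERFACE

Orientations are given as [roll, pitch, yaw] about the fixed x, y, z axes, in that order (R = Rz(yaw) Ry(pitch) Rx(roll)).
In Python, from station import get_state, grab_frame, calibration, job_done, boxes_of, regions_of, spot_point gives the robot as it stands. The module is installed in compiled form; this text tells all that it offers.
- The arm moves only by the tool arm_command, never from a script. Its argument "commands" is a list of rows, each an object of numbers: "tx", "ty", "tz": the shift along the tool's x, y, z each as a share of 25 cm, from -1 to 1; "twist": the turn about the tool's z as a share of 180 degrees, from -1 to 1. A call has exactly 8 rows; each row is the pose to reach, as a shift and turn from the pose commanded when the call began, along the tool's axes at that moment, turning the shorter way round; what a row does not reach only later rows make up. A row lasts 1/12 s, in which the tool goes at most 41.7 mm and 7.16 degrees, less where a joint would pass 70% of its speed; a pose out of reach is approached as far as the arm can. A call with a number of a shift or a turn outside -1 to 1 is refused whole. A call with a gripper value outside its range is refused whole. "claw" is the opening, from 0 (shut) to 1 (fully open), set as the call begins (left out, the last holds). The fingers move at their own pace and stop on an object; "grip_force" is the grip in N (left out, the last holds). Time passes only in rows, so rows that repeat a pose let the fingers close, or fill a call up. It gives the time, the measured TCP pose, the force, the opening and the grip force at its end, in the units of the state.
- get_state(): the state, without advancing time (a new reading comes with each control period).
- grab_frame(name): name is "scene" or "top" or "wrist"; returns the picture (420x560x3 uint8, red, green, blue); there is no depth.
- calibration(name): a dict with "camera_matrix" (3x3 intrinsics, pixels), "k1" (the pictures are not rectified: a ray, as slopes to the right and down, at radius r is drawn at 1 + k1 r^2 times it, then the intrinsics apply), "extrinsics" (4x4, takes a point from camera to world coordinates). Camera axes: x right, y down, z forward; pixel columns grow to the right and rows downward; lengths in m; the calibration is good to about 2 mm. A picture is of the moment at which its call begins: read the wrist's pose just before it. calibration takes no time and is no camera call; for the wrist camera it gives the pose at the moment of the call.
- job_done(): hands the job in; it is judged then, once.
Trained networks look in the newest picture that a camera, given by its name, has taken for a name from the list of things; names that differ only in an ending like _2 or _b are one class to them, and where a whole thing is asked for, a point or a joint stands for the part that bears it (a point fixed in the world has none). Each returns a list of dicts, best first, with "score" (0 to 1); they miss things now and then, are a little off and sometimes report something else, mostly with a low value. They report only what shows in the picture. A call takes as long as a camera call. They do not tell look-alikes from the thing itself.
- boxes_of(query, camera): "rect" ([left, top, right, bottom] in pixels, round what is visible of it).
- regions_of(query, camera): "region" (420x560 bool, what is visible of it) and "rect" ([left, top, right, bottom] in pixels, round what is visible of it).
- spot_point(query, camera): "uv" ([column, row] in pixels: a listed point, or the origin of a listed thing).
The state is a dict: "t": time; "q": joint angles; "qd": joint speeds; "joint_efforts": joint torques, N m; "eef_pos": TCP position; "ee_rot": TCP orientation; "force": force on the tool from outside, world axes, zero at the start; "moment": the same for the moment, N m; "width": finger opening in m; "gripper_force": force on a finger pad.
Only numpy, scipy, OpenCV 4.12 (cv2) and the standard library are available. Lean on these libraries where they do the work, as an engineer would, in place of code of your own. Each camera call takes 0.05 s, during which the arm holds its last target. There are 200 camera calls.

TASK

Dock the blue crate: take the steel pin out of its wooden block and pass it down through the slotted upper ear of the yoke, the eye of the drawbar trapped between the ears, and the round hole of the lower ear, until its black grip sits flush on the upper ear, then let go. The drawbar has been left out of line, so feel for its eye with light pressure and draw it along with the pin; on the way down never let the pin bear on the drawbar or the yoke with more than 35 N, and leave the things lying around where they are.

Things in the scene. Friction and masses are not known exactly. Their poses are not given: they have to be found in the camera images.
- hitch: Steel docking yoke, fixed to the table, sharing a skid with a blue crate (200 x 300 mm, 120 mm tall with its load, x = 115 to 315 mm). Origin on the table below the lower ear's hole; x along the drawbar from yoke to crate, z up. Two level ears, x = -47 to 50 mm, 50 mm wide: lower 30 to 38 mm above the table, upper 52 to 60 mm; web at x = -47 mm. Free room below the lower ear: 22 mm.
- eye_in_line (a point): Fixed point where the centre of the drawbar's eye (top face, 49 mm above the table) must come: above the lower hole. The drawbar is a flat steel bar between the ears, 41 to 49 mm above the table, 32 mm wide, with one round 14.5 mm eye at hitch y = 0. Its solid rest covers the slot. It slides only along hitch x, needs about 6 N to move and stays where left.
- slot (a point): Centre of the slot in the upper ear, at its top face (60 mm above the table), 14 mm towards the crate from the lower hole. The slot is 44 mm long (hitch x = -8 to +36 mm), 15 mm wide, right through. The drawbar's eye starts somewhere under it, hitch x = +6 to +26 mm, not reported (in line is 0, stops at -1 and +29). Axes as the hitch.
- lower_hole (a point): Centre of the round through hole, 15 mm in diameter, in the lower ear, at that ear's top face (38 mm above the table). Axes as the hitch.
- pin_grip (a point): Centre of the pin's black plastic grip, a block 28 mm (x) by 22 mm (y) by 40 mm tall (20 mm above and below this point); z points up the pin. From its underside hangs a steel shank, 12 mm in diameter, 46 mm long, the last 2 mm tapering to 10 mm. Mass about 110 g. Home: the grip's underside rests on the upper ear, the tip 24 mm below the top of the lower ear.
- pin_tip (a point): Centre of the pin's lower end face, 66 mm below the centre of the grip. z points up the pin.
- pin_block: Wooden block, 80 x 80 x 50 mm, fixed, with an upright 15 mm hole through its middle in which the pin hangs at the start, grip underside resting on the block's top. Origin at the centre of its underside.
- tape_roll: Bystander: roll of brown packing tape lying flat, 100 mm across, 48 mm tall. Origin at the centre of its underside.
- carton: Bystander: small cardboard box, 90 x 65 x 45 mm. Origin at the centre of its underside.
- jar: Bystander: jar with a white lid, 60 mm across, 75 mm tall. Origin at the centre of its underside.
Things that resemble listed ones, but are neither listed nor needed, are in the scene too. There is more than one size of the part that bears pin_grip; the job needs the largest.

How it is judged:
By the outcome, as a careful person would: the job done as asked, in the order asked, and still so for the second after the job is handed in, with the robot touching nothing.
It also fails if it takes over 64 s, if anything falls off the work surface, if the arm or the gripper's body presses on something with over 40 N, if the wrist force passes 120 N, or if a joint passes its speed limit or range.

## Working session

There is one attempt and no reset: what is moved stays moved. The work goes in short steps, Python scripts to look and compute and a tool call to move; the robot and the scene stay as the last step left them, time stands still between calls to the robot, and variables do not carry over. Pictures are saved under pics/ and viewed, at most 13 in all, crops included, and the job is handed in when it is done.

Besides the shell and the picture viewer there is one more tool, called after "Request:" as name(argument=value, ...), one argument or row to a line, values as JSON. arm_command: Moves the arm, as the interface text tells. Shift numbers are shares of 25 cm and turn numbers shares of 180 degrees, none past 1 either way. Its arguments: {"type":"object","properties":{"commands":{"type":"array"},"claw":{"type":"number"},"grip_force":{"type":"number"}},"required":["commands"]}

```bash
mkdir -p pics
cat > h.py <<'E'
import numpy as np, cv2
from station import *
def ray(uv,c):
    K=np.array(c["camera_matrix"]);T=np.array(c["extrinsics"]);k=c["k1"]
    d=np.array([(uv[0]-K[0,2])/K[0,0],(uv[1]-K[1,2])/K[1,1]]);s=d.copy()
    for _ in range(20): s=d/(1+k*(s@s))
    return T[:3,3],T[:3,:3]@np.r_[s,1]
def at_z(uv,c,z):
    o,v=ray(uv,c); return o+v*(z-o[2])/v[2]
def proj(p,c):
    K=np.array(c["camera_matrix"]);T=np.array(c["extrinsics"])
    q=T[:3,:3].T@(np.array(p)-T[:3,3]);s=q[:2]/q[2];s=s*(1+c["k1"]*(s@s))
    return K[:2,:2]@s+K[:2,2]
def tri(uvs,cs):
    A=np.zeros((3,3));b=np.zeros(3)
    for uv,c in zip(uvs,cs):
        o,v=ray(uv,c);v=v/np.linalg.norm(v);M=np.eye(3)-np.outer(v,v);A+=M;b+=M@o
    return np.linalg.solve(A,b)
def save(n,im): cv2.imwrite("pics/"+n,cv2.cvtColor(im,cv2.COLOR_RGB2BGR))
E
python3 - <<'E'
from h import *
np.set_printoptions(precision=3,suppress=True)
ims=[]
Z=dict(pin_grip=.07,pin_tip=.004,pin_block=0,hitch=0,slot=.06,lower_hole=.038,eye_in_line=.049,tape_roll=0,carton=0,jar=0)
for cam in ["top","scene"]:
    ims.append(grab_frame(cam)); c=calibration(cam)
    print(cam,np.array(c["extrinsics"])[:3,3])
    for q in Z:
        for r in spot_point(q,cam)[:4]: print(q,round(r["score"],2),np.round(r["uv"],1),at_z(r["uv"],c,Z[q]))
    save(cam+".png",ims[-1])
print(get_state())
E
```

```text
top [ 0.484 -0.128  1.29 ]
pin_grip 0.61 [338.4 265.8] [ 0.414 -0.258  0.07 ]
pin_grip 0.52 [342.3 218.8] [ 0.52  -0.266  0.07 ]
pin_block 0.61 [340.5 217.7] [ 0.525 -0.27   0.   ]
hitch 0.8 [198.6 205.7] [0.551 0.07  0.   ]
hitch 0.2 [339.9 219.2] [ 0.521 -0.269  0.   ]
slot 0.86 [191.1 214. ] [0.528 0.078 0.06 ]
slot 0.73 [344.4 218.6] [ 0.521 -0.272  0.06 ]
lower_hole 0.76 [192.8 205. ] [0.55  0.078 0.038]
eye_in_line 0.64 [194.7 208.3] [0.542 0.071 0.049]
tape_roll 0.48 [190.6 214.2] [0.53  0.089 0.   ]
tape_roll 0.4 [343.2 217.6] [ 0.525 -0.277  0.   ]
carton 0.95 [291.2 132.1] [ 0.73 -0.15  0.  ]
jar 0.69 [376.4 304.5] [ 0.318 -0.358  0.   ]
scene [ 1.308 -0.262  0.739]
pin_grip 0.59 [215.2 207.5] [ 0.516 -0.267  0.07 ]
pin_grip 0.58 [210.7 185.2] [ 0.443 -0.271  0.07 ]
pin_grip 0.56 [162.7 239.7] [ 0.588 -0.37   0.07 ]
pin_tip 0.63 [172.9 183. ] [ 0.333 -0.357  0.004]
pin_tip 0.6 [217.1 200.1] [ 0.413 -0.262  0.004]
pin_tip 0.59 [168.1 252.7] [ 0.556 -0.37   0.004]
pin_block 0.93 [218.9 233.6] [ 0.516 -0.267 -0.   ]
hitch 0.75 [384.9 222.8] [0.548 0.076 0.   ]
slot 0.55 [385.2 196.5] [0.534 0.074 0.06 ]
slot 0.42 [387.8 223.9] [0.614 0.053 0.06 ]
lower_hole 0.62 [388.3 206.7] [0.542 0.08  0.038]
eye_in_line 0.95 [390.1 206.9] [0.555 0.078 0.049]
tape_roll 0.7 [178.  301.7] [ 0.681 -0.355  0.   ]
carton 0.66 [289.5 308.8] [ 0.732 -0.16   0.   ]
jar 0.6 [169.6 182.3] [ 0.324 -0.365  0.   ]
{'t': 1.1, 'q': array([-0.896,  0.359,  0.012,  0.   , -1.224, -0.288]), 'qd': array([ 0.001, -0.   ,  0.001, -0.001, -0.003, -0.001]), 'joint_efforts': array([  0.   , -58.24 ,  29.331,   7.003,   0.013,   0.   ]), 'eef_pos': array([ 0.255, -0.625,  0.191]), 'ee_rot': array([ 3.142, -0.   , -2.755]), 'force': array([0.17 , 0.944, 0.759]), 'moment': array([-0.022,  0.015, -0.022]), 'gripper_force': 0.0, 'width': 0.08794391032370336}
```

View pics/top.png

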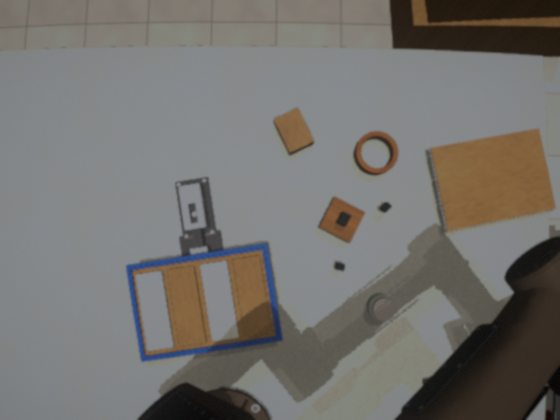

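View pics/scene.png

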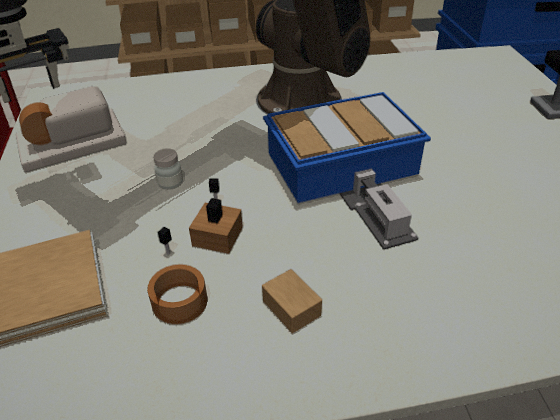

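Top image: the pin candidates are the one in the block (343,218), and loose ones at (385,207) and (340,266). I choose the one in the block, which also looks the largest. The yoke is at (195,210), with the crate on its robot side. Next is a close crop and the orientations.

Run:
```python
from h import *
np.set_printoptions(precision=4,suppress=True)
im=grab_frame("top");c=calibration("top")
a=cv2.resize(im[185:285,310:410],(400,400),interpolation=cv2.INTER_CUBIC);b=cv2.resize(im[165:265,150:250],(400,400),interpolation=cv2.INTER_CUBIC)
save("crop.png",np.hstack([a,b]))
def quad(mask,z):
    cs,_=cv2.findContours(mask.astype(np.uint8),0,1);k=max(cs,key=cv2.contourArea)[:,0,:].astype(float)
    w=np.array([at_z(p,c,z)[:2] for p in k]).astype(np.float32);r=cv2.minAreaRect(w*1000);return r
for q,z in [("pin_block",.05),("pin_grip",.09),("hitch",.06)]:
    for r in regions_of(q,"top")[:4]: print(q,round(r["score"],2),np.round(r["rect"]),quad(r["region"],z))
hsv=cv2.cvtColor(im,cv2.COLOR_RGB2HSV)
blue=cv2.inRange(hsv,(105,150,60),(125,255,255));blue[:230]=0;blue[365:]=0;blue[:,:115]=0;blue[:,290:]=0
print("crate",quad(blue>0,.12))
```

```text
pin_block 0.93 [319. 195. 362. 243.] ((519.3580322265625, -265.7392272949219), (85.4949951171875, 84.59198760986328), 63.93628692626953)
pin_grip 0.43 [338. 212. 348. 228.] ((519.05908203125, -265.0535888671875), (26.922977447509766, 32.93822479248047), 63.688865661621094)
hitch 0.67 [127. 176. 283. 363.] ((410.31756591796875, 62.914337158203125), (399.8662414550781, 332.4375915527344), 9.73387336730957)
crate ((335.1236572265625, 38.85304260253906), (211.1103057861328, 308.0090637207031), 9.618417739868164)
```

View pics/crop.png

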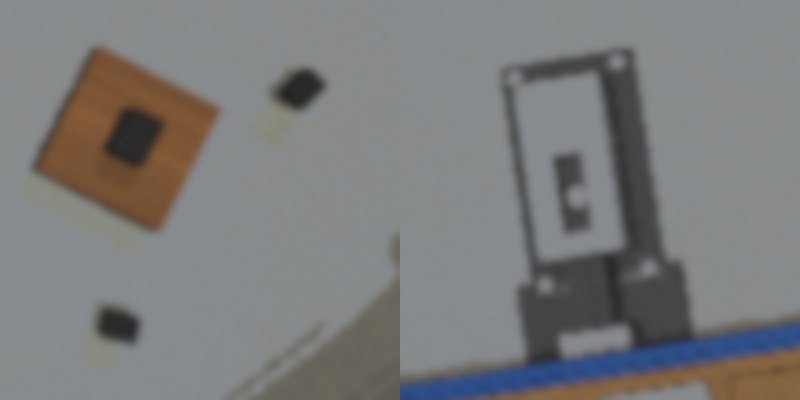

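The crop shows the block pin with the biggest grip, its long side near 154°. The yoke slot is at crop (567..578, 153..232), and a bright eye shows near (575,195), so hitch x ≈ +15 mm. Moving over the pin.

Request:
arm_command(
  commands=[
    {"tx": -0.14,"ty": 0.085,"twist": 0.038},
    {"tx": -0.28,"ty": 0.17,"twist": 0.076},
    {"tx": -0.42,"ty": 0.26,"twist": 0.115},
    {"tx": -0.56,"ty": 0.345,"twist": 0.154},
    {"tx": -0.7,"ty": 0.43,"twist": 0.192},
    {"tx": -0.84,"ty": 0.52,"twist": 0.23},
    {"tx": -0.95,"ty": 0.585,"twist": 0.269},
    {"tx": -0.95,"ty": 0.585,"twist": 0.269},
  ],
  claw=1,
  grip_force=60,
)

```text
invalid input
```

```bash
cat >> h.py <<'E'
def Rt(s=None):
    from scipy.spatial.transform import Rotation as R
    s=s or get_state(); return R.from_euler("xyz",s["ee_rot"]).as_matrix()
def go(p,yaw=None):
    "shares from present pose to TCP at p, yaw deg"
    s=get_state();d=Rt(s).T@(np.array(p)-s["eef_pos"])/.25
    t=0 if yaw is None else -((yaw-np.degrees(s["ee_rot"][2])+90)%180-90)/180
    print("t",round(s["t"],2),"pos",np.round(s["eef_pos"],4),"rpy",np.round(np.degrees(s["ee_rot"]),2),"F",np.round(s["force"],1),"-> tx,ty,tz",np.round(d,4),"twist",round(t,4))
E
python3 - <<'E'
from h import *
np.set_printoptions(precision=4,suppress=True)
T=np.array(calibration("wrist")["extrinsics"]);s=get_state()
print("cam in tool",Rt(s).T@(T[:3,3]-s["eef_pos"]),"\n",Rt(s).T@T[:3,:3])
go([.519,-.265,.191],153.7)
E
```

```text
cam in tool [ 0.0715 -0.0009 -0.1926] 
 [[ 0.0003 -0.9638 -0.2668]
 [ 1.      0.0005 -0.0006]
 [ 0.0007 -0.2668  0.9638]]
t 1.3 pos [ 0.2546 -0.6251  0.1913] rpy [ 180.      0.   -157.84] F [ 0.1 -0.1  0.4] -> tx,ty,tz [-1.5228  0.9351  0.0011] twist 0.2692
```

Request:
arm_command(
  commands=[
    {"tx": -0.14,"ty": 0.085,"tz": 0,"twist": 0.038},
    {"tx": -0.28,"ty": 0.17,"tz": 0,"twist": 0.076},
    {"tx": -0.42,"ty": 0.26,"tz": 0,"twist": 0.115},
    {"tx": -0.56,"ty": 0.345,"tz": 0,"twist": 0.154},
    {"tx": -0.7,"ty": 0.43,"tz": 0,"twist": 0.192},
    {"tx": -0.84,"ty": 0.52,"tz": 0,"twist": 0.23},
    {"tx": -0.95,"ty": 0.585,"tz": 0,"twist": 0.269},
    {"tx": -0.95,"ty": 0.585,"tz": 0,"twist": 0.269},
  ],
  claw=1,
  grip_force=60,
)

```text
t: 1.97
eef_pos: [0.4224, -0.3963, 0.1917]
ee_rot: [3.141, 0.001, 2.679]
force: [-0.4, -0.1, 0.8]
width: 0.0875
gripper_force: 0.0
```

Run:
```python
from h import *
go([.519,-.265,.191],153.7)
```

```text
t 1.97 pos [ 0.4224 -0.3963  0.1917] rpy [1.7995e+02 8.0000e-02 1.5348e+02] F [-0.4 -0.1  0.8] -> tx,ty,tz [-0.1113  0.6424  0.0035] twist -0.0012
```

Request:
arm_command(
  commands=[
    {"tx": -0.03,"ty": 0.16,"tz": 0,"twist": 0},
    {"tx": -0.06,"ty": 0.32,"tz": 0,"twist": 0},
    {"tx": -0.085,"ty": 0.48,"tz": 0,"twist": 0},
    {"tx": -0.11,"ty": 0.64,"tz": 0,"twist": 0},
    {"tx": -0.11,"ty": 0.64,"tz": 0.05,"twist": 0},
    {"tx": -0.11,"ty": 0.64,"tz": 0.1,"twist": 0},
    {"tx": -0.11,"ty": 0.64,"tz": 0.12,"twist": 0},
    {"tx": -0.11,"ty": 0.64,"tz": 0.12,"twist": 0},
  ],
)

```text
t: 2.63
eef_pos: [0.514, -0.2684, 0.16]
ee_rot: [-3.141, -0.002, 2.683]
force: [-0.8, 0.0, 0.6]
width: 0.0877
gripper_force: 0.0
```

Run:
```python
from h import *
np.set_printoptions(precision=4,suppress=True)
im=grab_frame("wrist");c=calibration("wrist");s=get_state()
save("w1.png",im)
for r in spot_point("pin_grip","wrist")[:3]: print(r["score"],r["uv"],at_z(r["uv"],c,.07))
for r in regions_of("pin_grip","wrist")[:3]:
    k=max(cv2.findContours(r["region"].astype(np.uint8),0,1)[0],key=cv2.contourArea)[:,0,:].astype(float)
    w=np.array([at_z(p,c,.09)[:2] for p in k]).astype(np.float32)*1000
    print(r["score"],np.round(r["rect"]),cv2.minAreaRect(w))
go([.519,-.265,.052],153.7)
```

```text
0.88 [279.1, 214.9] [ 0.5256 -0.2736  0.07  ]
0.85 [195.1, 277.2] [ 0.5435 -0.3615  0.07  ]
0.74 [224.3, 85.9] [ 0.4189 -0.2661  0.07  ]
0.96 [206.  74. 239.  98.] ((419.8006591796875, -263.8480529785156), (19.880294799804688, 15.241554260253906), 77.94570922851562)
0.95 [186. 256. 208. 282.] ((532.7059936523438, -348.2137145996094), (14.52066421508789, 24.551618576049805), 40.7263298034668)
0.6 [264. 192. 293. 238.] ((519.4658203125, -271.0850524902344), (21.713315963745117, 34.71988296508789), 63.777069091796875)
t 2.78 pos [ 0.5149 -0.2694  0.162 ] rpy [-179.99    0.05  153.7 ] F [-0.2  0.3 -0. ] -> tx,ty,tz [-0.0064  0.023   0.4398] twist 0.0
```

View pics/w1.png

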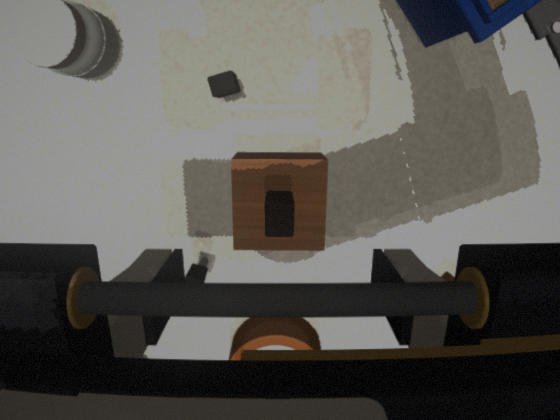

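The wrist view shows the block top at cols 233–327, rows 158–249, upright and centred. The big grip stands on it, rows 192–238, and is clearly larger than the loose ones at (223,85) and (197,268).

Run:
```python
from h import *
np.set_printoptions(precision=4,suppress=True)
c=calibration("wrist")
P=np.array([at_z(p,c,.05) for p in [(233,158.5),(327,158.5),(326.5,249),(233,249)]]);print(P,P.mean(0))
d=P[1]-P[0];print(np.degrees(np.arctan2(d[1],d[0])),np.linalg.norm(d),np.linalg.norm(P[2]-P[1]))
o=np.r_[P.mean(0)[:2],0]
a=np.radians(153.7);X=np.array([np.cos(a),np.sin(a),0]);Y=np.array([-X[1],X[0],0])
for z in (.05,.09):
    for sx,sy in [(1,1),(1,-1),(-1,-1),(-1,1)]: print(z,sx,sy,proj(o+sx*.014*X+sy*.011*Y+[0,0,z],c))
go(np.r_[P.mean(0)[:2],.052],153.7)
```

```text
[[ 0.4716 -0.2895  0.05  ]
 [ 0.5059 -0.22    0.05  ]
 [ 0.5786 -0.2532  0.05  ]
 [ 0.5421 -0.3271  0.05  ]] [ 0.5245 -0.2724  0.05  ]
63.73931586186226 0.0775347109587364 0.07988015822815014
0.05 1 1 [266.8328 189.1621]
0.05 1 -1 [292.9932 189.1792]
0.05 -1 -1 [292.6194 220.9775]
0.05 -1 1 [267.07   220.9614]
0.09 1 1 [265.2664 200.8599]
0.09 1 -1 [295.1277 200.8792]
0.09 -1 -1 [294.6329 236.725 ]
0.09 -1 1 [265.5867 236.7074]
t 2.78 pos [ 0.5149 -0.2694  0.162 ] rpy [-179.99    0.05  153.7 ] F [-0.2  0.3 -0. ] -> tx,ty,tz [-0.0394  0.0062  0.4399] twist 0.0
```

Request:
arm_command(
  commands=[
    {"tx": -0.04,"ty": 0.007,"tz": 0.08,"twist": 0},
    {"tx": -0.04,"ty": 0.007,"tz": 0.18,"twist": 0},
    {"tx": -0.04,"ty": 0.007,"tz": 0.28,"twist": 0},
    {"tx": -0.04,"ty": 0.007,"tz": 0.36,"twist": 0},
    {"tx": -0.04,"ty": 0.007,"tz": 0.41,"twist": 0},
    {"tx": -0.04,"ty": 0.007,"tz": 0.43,"twist": 0},
    {"tx": -0.04,"ty": 0.007,"tz": 0.43,"twist": 0},
    {"tx": -0.04,"ty": 0.007,"tz": 0.43,"twist": 0},
  ],
)

```text
t: 3.45
eef_pos: [0.5251, -0.2722, 0.0547]
ee_rot: [-3.142, 0.001, 2.683]
force: [-0.6, 0.0, 1.2]
width: 0.0876
gripper_force: 0.0
```

Request:
arm_command(
  commands=[
    {"tx": 0,"ty": 0,"tz": 0,"twist": 0},
    {"tx": 0,"ty": 0,"tz": 0,"twist": 0},
    {"tx": 0,"ty": 0,"tz": 0,"twist": 0},
    {"tx": 0,"ty": 0,"tz": 0,"twist": 0},
    {"tx": 0,"ty": 0,"tz": 0,"twist": 0},
    {"tx": 0,"ty": 0,"tz": 0,"twist": 0},
    {"tx": 0,"ty": 0,"tz": 0,"twist": 0},
    {"tx": 0,"ty": 0,"tz": 0,"twist": 0},
  ],
  claw=0,
  grip_force=60,
)

```text
t: 4.12
eef_pos: [0.5246, -0.2716, 0.0538]
ee_rot: [3.142, -0.0, 2.683]
force: [-0.2, -0.0, 1.2]
width: 0.0396
gripper_force: 0.0
```

Request:
arm_command(
  commands=[
    {"tx": 0,"ty": 0,"tz": 0,"twist": 0},
    {"tx": 0,"ty": 0,"tz": 0,"twist": 0},
    {"tx": 0,"ty": 0,"tz": 0,"twist": 0},
    {"tx": 0,"ty": 0,"tz": 0,"twist": 0},
    {"tx": 0,"ty": 0,"tz": 0,"twist": 0},
    {"tx": 0,"ty": 0,"tz": 0,"twist": 0},
    {"tx": 0,"ty": 0,"tz": 0,"twist": 0},
    {"tx": 0,"ty": 0,"tz": 0,"twist": 0},
  ],
)

```text
t: 4.78
eef_pos: [0.5256, -0.2733, 0.0561]
ee_rot: [-3.14, 0.003, 2.684]
force: [-3.8, -4.3, 11.8]
width: 0.0002
gripper_force: 6.2
```

Request:
arm_command(
  commands=[
    {"tx": 0,"ty": 0,"tz": -0.04,"twist": 0},
    {"tx": 0,"ty": 0,"tz": -0.12,"twist": 0},
    {"tx": 0,"ty": 0,"tz": -0.22,"twist": 0},
    {"tx": 0,"ty": 0,"tz": -0.32,"twist": 0},
    {"tx": 0,"ty": 0,"tz": -0.42,"twist": 0},
    {"tx": 0,"ty": 0,"tz": -0.5,"twist": 0},
    {"tx": 0,"ty": 0,"tz": -0.52,"twist": 0},
    {"tx": 0,"ty": 0,"tz": -0.52,"twist": 0},
  ],
)

```text
t: 5.45
eef_pos: [0.5256, -0.2717, 0.1859]
ee_rot: [3.141, 0.003, 2.683]
force: [-1.0, -0.3, -0.5]
width: 0.0004
gripper_force: 0.0
```

Run:
```python
from h import *
print(get_state()["width"],get_state()["gripper_force"])
go([.533,.0725,.185],189.6)
```

```text
0.00041122182879071913 0.0
t 5.45 pos [ 0.5256 -0.2717  0.1859] rpy [179.94   0.2  153.75] F [-1.  -0.3 -0.5] -> tx,ty,tz [0.5823 1.2479 0.0031] twist -0.1992
```

The fingers shut to zero, so the grasp missed. Looking again.

Run:
```python
from h import *
np.set_printoptions(precision=4,suppress=True)
im=grab_frame("wrist");sc=grab_frame("scene")
a=cv2.resize(sc[150:275,130:255],(420,420),interpolation=cv2.INTER_CUBIC)
save("w2.png",np.hstack([cv2.resize(im[:, 100:460],(360,420)),a]))
for cam in("wrist","scene"):
  c=calibration(cam)
  for r in spot_point("pin_grip",cam)[:3]: print(cam,r["score"],r["uv"],at_z(r["uv"],c,.07))
  for r in spot_point("pin_tip",cam)[:3]: print(cam,"tip",r["score"],r["uv"],at_z(r["uv"],c,.004))
```

```text
wrist 0.94 [226.3, 74.1] [ 0.4189 -0.2649  0.07  ]
wrist 0.61 [277.7, 189.9] [ 0.521 -0.27   0.07 ]
wrist 0.6 [198.5, 252.3] [ 0.5407 -0.3583  0.07  ]
wrist tip 0.46 [208.3, 239.6] [ 0.5499 -0.3671  0.004 ]
scene 0.78 [162.3, 238.8] [ 0.5857 -0.3706  0.07  ]
scene 0.75 [215.8, 207.4] [ 0.5155 -0.2663  0.07  ]
scene 0.5 [211.7, 184.7] [ 0.442  -0.2691  0.07  ]
scene tip 0.64 [215.5, 201.8] [ 0.4184 -0.2659  0.004 ]
scene tip 0.61 [169.2, 250.1] [ 0.5495 -0.3678  0.004 ]
scene tip 0.18 [213.6, 206.4] [ 0.4331 -0.2711  0.004 ]
```

View pics/w2.png

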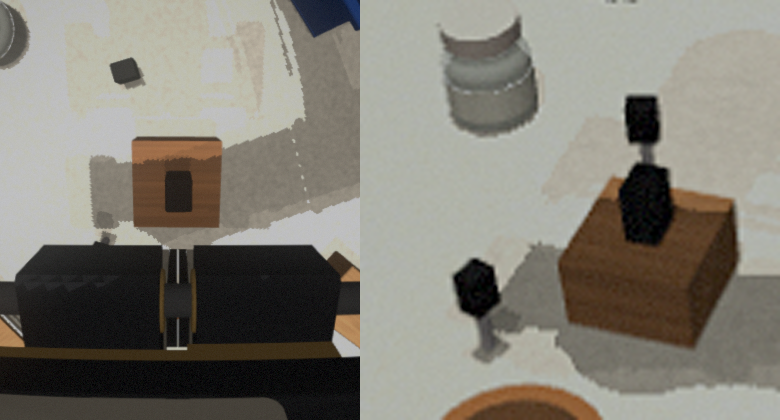

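Run:
```python
from h import *
np.set_printoptions(precision=4,suppress=True)
c=calibration("wrist");s=get_state();R=Rt(s);p=s["eef_pos"]
print(np.array(c["camera_matrix"]).ravel(),c["k1"])
for t in [(0,0,0),(.0095,0,0),(-.0095,0,0),(.0095,.044,0),(.0095,.065,0),(.0095,.065,-.04),(0,0,-.019)]: print(t,proj(p+R@np.array(t),c))
cs=[];uv=[]
for cam in ("top","scene"):
    if cam=="top": grab_frame("top")
    cc=calibration(cam)
    for q in ("pin_grip","carton","jar","pin_block"):
        for r in spot_point(q,cam)[:3]: print(cam,q,round(r["score"],2),np.round(r["uv"],1),at_z(r["uv"],cc,.07 if q=="pin_grip" else 0)[:2])
for q in ("carton","jar","pin_block"):
    for r in spot_point(q,"wrist")[:2]: print("wrist",q,round(r["score"],2),r["uv"],at_z(r["uv"],c,0)[:2])
for cam in ("top","scene"):print(cam,"tcp proj",proj(p,calibration(cam)))
```

```text
[370.4278   0.     277.429    0.     370.4278 209.5045   0.       0.
   1.    ] -0.10405472312789343
(0, 0, 0) [278.1458 240.0042]
(0.0095, 0, 0) [278.1598 223.6287]
(-0.0095, 0, 0) [278.1319 255.9419]
(0.0095, 0.044, 0) [358.4138 223.6056]
(0.0095, 0.065, 0) [396.0258 223.545 ]
(0.0095, 0.065, -0.04) [422.8635 250.5631]
(0, 0, -0.019) [278.1729 253.0743]
top pin_grip 0.4 [340.8 264.2] [ 0.4178 -0.2636]
top pin_grip 0.29 [190.6 210.8] [0.5352 0.0771]
top carton 0.65 [293.9 134.8] [ 0.7238 -0.1569]
top jar 0.9 [377.6 307.2] [ 0.3113 -0.3609]
top pin_block 0.46 [341.6 219.6] [ 0.5205 -0.2727]
scene pin_grip 0.78 [162.3 238.8] [ 0.5857 -0.3706]
scene pin_grip 0.75 [215.8 207.4] [ 0.5155 -0.2663]
scene pin_grip 0.5 [211.7 184.7] [ 0.442  -0.2691]
scene carton 0.69 [220.  239.3] [ 0.5331 -0.266 ]
scene jar 0.73 [170.8 182.6] [ 0.3253 -0.3623]
scene pin_block 0.93 [217.6 236.7] [ 0.5247 -0.2702]
wrist carton 0.71 [440.2, 294.8] [ 0.7276 -0.1631]
wrist jar 0.76 [96.7, 37.8] [ 0.3187 -0.3681]
wrist pin_block 0.82 [277.7, 175.9] [ 0.5211 -0.2705]
top tcp proj [350.924  215.4746]
scene tcp proj [207.3082 163.4691]
```

Run:
```python
from h import *
im=grab_frame("scene").copy();c=calibration("scene");s=get_state();R=Rt(s)
a=cv2.resize(im[90:240,130:280],(600,600),interpolation=cv2.INTER_CUBIC)
for z,col in ((0,(255,0,0)),(-.019,(0,255,0)),(-.035,(0,0,255))):
    u=proj(s["eef_pos"]+R@np.array([0,0,z]),c);print(z,u);cv2.circle(a,tuple(int(v) for v in (u-[130,90]+.5)*4),4,col,-1)
save("s2.png",a)
```

```text
0 [207.14391781 163.0952805 ]
-0.019 [206.01747356 154.4197721 ]
-0.035 [205.05000466 146.94146638]
```

View pics/s2.png

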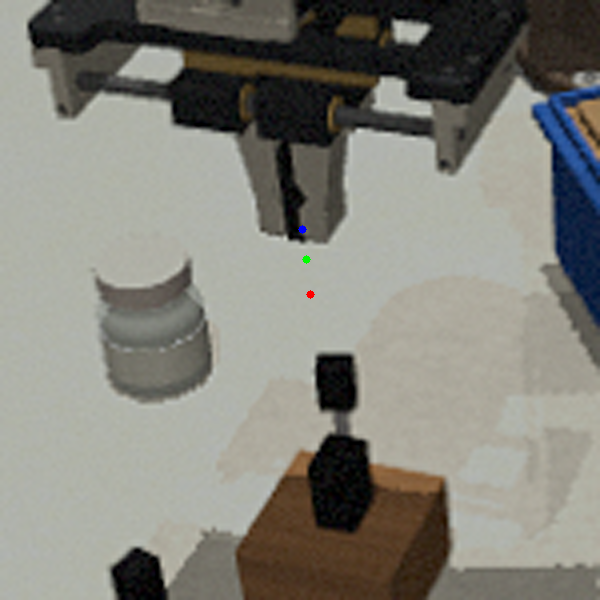

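The wrist and scene views agree that the real fingertips are about 32 mm above the reported TCP: the tips are at crop (297,236), and the reported point projects to (310,294). So the fingers only pinched the grip's top edge and slipped off. I'll correct the height and grasp again.

Run:
```python
from h import *
go([.521,-.269,.08],153.7)
```

```text
t 6.4 pos [ 0.5246 -0.2716  0.1838] rpy [1.8000e+02 1.0000e-02 1.5374e+02] F [ 0.1  0.4 -1. ] -> tx,ty,tz [0.0176 0.003  0.4152] twist 0.0002
```

Request:
arm_command(
  commands=[
    {"tx": 0.015,"ty": 0.003,"tz": 0.06,"twist": 0},
    {"tx": 0.015,"ty": 0.003,"tz": 0.14,"twist": 0},
    {"tx": 0.015,"ty": 0.003,"tz": 0.22,"twist": 0},
    {"tx": 0.015,"ty": 0.003,"tz": 0.3,"twist": 0},
    {"tx": 0.015,"ty": 0.003,"tz": 0.37,"twist": 0},
    {"tx": 0.015,"ty": 0.003,"tz": 0.4,"twist": 0},
    {"tx": 0.015,"ty": 0.003,"tz": 0.415,"twist": 0},
    {"tx": 0.015,"ty": 0.003,"tz": 0.415,"twist": 0},
  ],
  claw=0.7,
)

```text
t: 7.07
eef_pos: [0.5214, -0.2693, 0.0797]
ee_rot: [-3.141, -0.001, 2.683]
force: [-1.3, -0.0, 0.5]
width: 0.048
gripper_force: 0.0
```

Request:
arm_command(
  commands=[
    {"tx": 0,"ty": 0,"tz": 0.04,"twist": 0},
    {"tx": 0,"ty": 0,"tz": 0.08,"twist": 0},
    {"tx": 0,"ty": 0,"tz": 0.12,"twist": 0},
    {"tx": 0,"ty": 0,"tz": 0.16,"twist": 0},
    {"tx": 0,"ty": 0,"tz": 0.19,"twist": 0},
    {"tx": 0,"ty": 0,"tz": 0.21,"twist": 0},
    {"tx": 0,"ty": 0,"tz": 0.22,"twist": 0},
    {"tx": 0,"ty": 0,"tz": 0.22,"twist": 0},
  ],
)

```text
t: 7.73
eef_pos: [0.5212, -0.2692, 0.0243]
ee_rot: [-3.141, -0.001, 2.683]
force: [-0.3, 0.7, -0.4]
width: 0.0612
gripper_force: 0.0
```

Request:
arm_command(
  commands=[
    {"tx": 0,"ty": 0,"tz": 0,"twist": 0},
    {"tx": 0,"ty": 0,"tz": 0,"twist": 0},
    {"tx": 0,"ty": 0,"tz": 0,"twist": 0},
    {"tx": 0,"ty": 0,"tz": 0,"twist": 0},
    {"tx": 0,"ty": 0,"tz": 0,"twist": 0},
    {"tx": 0,"ty": 0,"tz": 0,"twist": 0},
    {"tx": 0,"ty": 0,"tz": 0,"twist": 0},
    {"tx": 0,"ty": 0,"tz": 0,"twist": 0},
  ],
  claw=0,
  grip_force=60,
)

```text
t: 8.4
eef_pos: [0.5217, -0.2693, 0.0252]
ee_rot: [3.142, 0.0, 2.683]
force: [0.2, 0.6, 2.5]
width: 0.0224
gripper_force: 60.0
```

Request:
arm_command(
  commands=[
    {"tx": 0,"ty": 0,"tz": 0,"twist": 0},
    {"tx": 0,"ty": 0,"tz": 0,"twist": 0},
    {"tx": 0,"ty": 0,"tz": 0,"twist": 0},
    {"tx": 0,"ty": 0,"tz": 0,"twist": 0},
    {"tx": 0,"ty": 0,"tz": 0,"twist": 0},
    {"tx": 0,"ty": 0,"tz": 0,"twist": 0},
    {"tx": 0,"ty": 0,"tz": 0,"twist": 0},
    {"tx": 0,"ty": 0,"tz": 0,"twist": 0},
  ],
)

```text
t: 9.07
eef_pos: [0.5217, -0.2693, 0.0252]
ee_rot: [3.142, 0.0, 2.683]
force: [-0.8, 1.1, 3.4]
width: 0.0218
gripper_force: 60.0
```

Gripped at 21.8 mm. Lifting clear of the hole, then over to the yoke.

Request:
arm_command(
  commands=[
    {"tx": 0,"ty": 0,"tz": -0.05,"twist": 0},
    {"tx": 0,"ty": 0,"tz": -0.13,"twist": 0},
    {"tx": 0,"ty": 0,"tz": -0.23,"twist": 0},
    {"tx": 0,"ty": 0,"tz": -0.34,"twist": 0},
    {"tx": 0.05,"ty": 0.1,"tz": -0.45,"twist": -0.03},
    {"tx": 0.1,"ty": 0.22,"tz": -0.54,"twist": -0.06},
    {"tx": 0.16,"ty": 0.35,"tz": -0.58,"twist": -0.1},
    {"tx": 0.21,"ty": 0.47,"tz": -0.6,"twist": -0.13},
  ],
)

```text
t: 9.73
eef_pos: [0.527, -0.1394, 0.1769]
ee_rot: [3.141, 0.003, 3.097]
force: [0.7, 0.6, -1.5]
width: 0.0215
gripper_force: 60.0
```

Run:
```python
from h import *
print(get_state()["width"])
go([.533,.0725,.16],189.6)
```

```text
0.021537099212983694
t 9.73 pos [ 0.527  -0.1394  0.1769] rpy [1.7998e+02 1.7000e-01 1.7745e+02] F [ 0.7  0.6 -1.5] -> tx,ty,tz [0.0138 0.848  0.0679] twist -0.0675
```

Request:
arm_command(
  commands=[
    {"tx": 0.01,"ty": 0.15,"tz": 0.03,"twist": -0.02},
    {"tx": 0.01,"ty": 0.3,"tz": 0.08,"twist": -0.04},
    {"tx": 0.01,"ty": 0.45,"tz": 0.13,"twist": -0.067},
    {"tx": 0.01,"ty": 0.56,"tz": 0.18,"twist": -0.067},
    {"tx": 0.01,"ty": 0.6,"tz": 0.22,"twist": -0.067},
    {"tx": 0.01,"ty": 0.6,"tz": 0.23,"twist": -0.067},
    {"tx": 0.01,"ty": 0.6,"tz": 0.23,"twist": -0.067},
    {"tx": 0.01,"ty": 0.6,"tz": 0.23,"twist": -0.067},
  ],
)

```text
t: 10.4
eef_pos: [0.5313, 0.0086, 0.1174]
ee_rot: [-3.141, -0.001, -2.981]
force: [-0.6, -0.2, 0.2]
width: 0.0218
gripper_force: 60.0
```

Run:
```python
from h import *
np.set_printoptions(precision=4,suppress=True)
s=get_state();c=calibration("wrist");im=grab_frame("wrist")
save("w3.png",im)
tz=s["eef_pos"][2]-.0212
for q,z in (("slot",.06),("lower_hole",.038),("eye_in_line",.049),("hitch",0),("pin_tip",tz),("pin_grip",tz+.066)):
    for r in spot_point(q,"wrist")[:2]: print(q,round(r["score"],2),np.round(r["uv"],1),at_z(r["uv"],c,z),Rt(s).T@(at_z(r["uv"],c,z)-s["eef_pos"]))
g=dict(K=c["camera_matrix"]);np.save("ext.npy",np.array(c["extrinsics"]))
go([.533,.0725,.12],189.6)
```

```text
slot 0.68 [362.5 229.9] [0.5346 0.0698 0.06  ] [-0.013   0.0599  0.0574]
slot 0.44 [275.7 232.5] [0.5464 0.0088 0.06  ] [-0.0149 -0.0022  0.0574]
lower_hole 0.86 [357.9 234.2] [0.5451 0.0734 0.038 ] [-0.024   0.0618  0.0794]
eye_in_line 0.61 [358.4 241.6] [0.5474 0.072  0.049 ] [-0.026   0.06    0.0684]
hitch 0.74 [348.8 220.7] [0.5458 0.0734 0.    ] [-0.0247  0.0617  0.1174]
pin_tip 0.92 [275.6 230.7] [0.5329 0.0068 0.0962] [-0.0013 -0.0021  0.0212]
pin_grip 0.55 [276.9 281.7] [0.534  0.0079 0.1622] [-0.0025 -0.0011 -0.0448]
t 10.75 pos [0.5316 0.0087 0.1179] rpy [ 179.99    0.03 -170.86] F [-0.4 -0.3 -1.2] -> tx,ty,tz [-0.0462  0.251  -0.0085] twist -0.0025
```

View pics/w3.png

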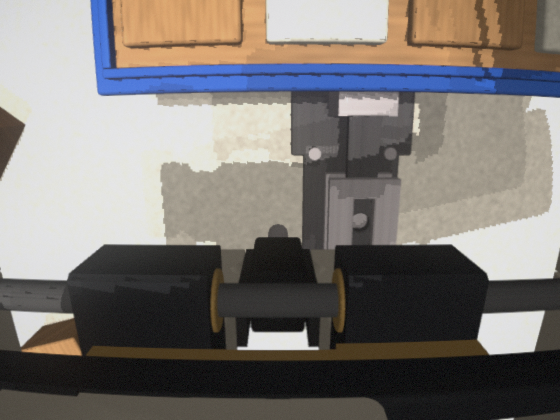

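The wrist view shows the pin tip at (278,232). The slot's crate end is near (363,198), and the eye shows in the slot at (361,221). One zoom for exact numbers.

Run:
```python
import cv2
im=cv2.imread("pics/w3.png")[170:260,260:410]
cv2.imwrite("pics/w3z.png",cv2.resize(im,(750,450),interpolation=cv2.INTER_CUBIC))
```

View pics/w3z.png

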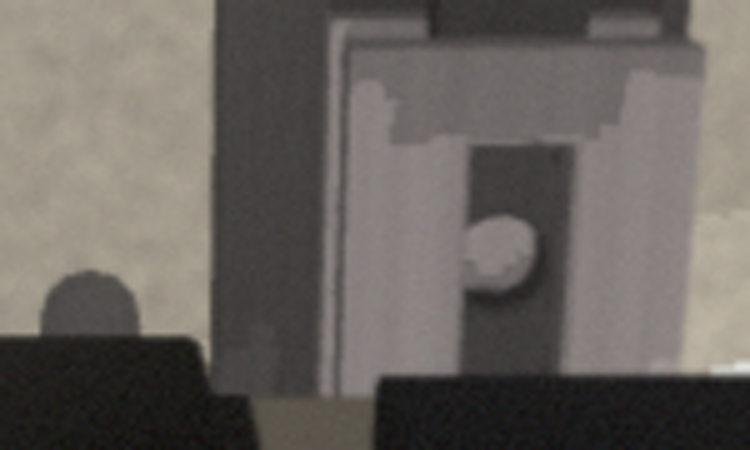

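```bash
cat > m.py <<'E'
from h import *
np.set_printoptions(precision=4,suppress=True)
c=calibration("wrist");s=get_state();R=Rt(s);p=s["eef_pos"]
U=lambda x,y:(260+(x+.5)/5-.5,170+(y+.5)/5-.5)
Z=lambda q:(np.array(proj(q,c))-[260,170]+.5)*5-.5
W=lambda x,y,z=.06:at_z(U(x,y),c,z)[:2]
# hitch model points (hx,hy) at z=.06
obs=[((350,42),(.05,None)),((705,45),(.05,None)),((348,60),(None,-1)),((338,380),(None,-1)),((704,60),(None,1)),((684,360),(None,1)),((480,143),(.036,None)),((570,143),(.036,None)),((470,150),(None,-.3)),((461,365),(None,-.3)),((577,150),(None,.3)),((563,365),(None,.3))]
from scipy.optimize import least_squares
def f(v):
    e=[]
    for o,(hx,hy) in obs:
        d=W(*o)-v[:2];a=v[2];X=d@[np.cos(a),np.sin(a)];Y=d@[-np.sin(a),np.cos(a)]
        e.append(X-hx if hx else Y-sg*hy*.025)
    return np.array(e)
best=None
for sg in (1,-1):
    r=least_squares(f,[.547,.0748,np.radians(189.6)])
    if best is None or r.cost<best.cost: best=r
v=best.x;print("hitch",v[:2],np.degrees(v[2]),"res mm",best.fun*1000)
h=lambda x,y,z:np.r_[v[:2]+[np.cos(v[2])*x-np.sin(v[2])*y,np.sin(v[2])*x+np.cos(v[2])*y],z]
th=np.linspace(0,2*np.pi,60)
for ex in (.008,.011,.014,.017,.02):
    P=np.array([Z(h(ex+.00725*np.cos(t),.00725*np.sin(t),.049)) for t in th]);Q=np.array([Z(h(ex+.00725*np.cos(t),.00725*np.sin(t),.041)) for t in th])
    print(ex,"top rim x",P[:,0].min(),P[:,0].max(),"y",P[:,1].min(),P[:,1].max()," bottom rim",Q[:,0].min(),Q[:,0].max(),Q[:,1].min(),Q[:,1].max())
for dx in (-.006,-.004,-.002,0,.002):
    A=[]
    for rr,zz in ((.005,0),(.006,.002)): A+=[Z(p+R@np.array([dx+rr*np.cos(t),0+rr*np.sin(t),.0212-zz])) for t in th]
    A=np.array(A);print("tip dx",dx,"x",A[:,0].min(),A[:,0].max(),"y",A[:,1].min())
E
python3 m.py
```

```text
hitch [0.5475 0.0723] 189.66015037835913 res mm [ 0.3959 -0.2365  0.1022  0.1861  0.2437 -0.3981 -0.0353 -0.1241  0.1018
 -0.1183 -0.061  -0.0564]
0.008 top rim x 449.40721672359285 545.453537040855 y 260.5045628150556 352.2391577595016  bottom rim 439.7641576769224 533.2734438327229 244.8392487376034 334.35726797349673
0.011 top rim x 450.3182232078562 546.6467934836124 y 241.17824584677476 333.4750502557507  bottom rim 440.61577292709796 534.3910153706825 225.99161410017925 316.0384923632548
0.014 top rim x 451.22655952638877 547.8367879433686 y 221.73605419894866 314.5939303793285  bottom rim 441.46480442725345 535.5054365068274 207.03503176404905 297.60961339036965
0.017 top rim x 452.1320710525556 549.0233205474731 y 202.17831779084034 295.5959681535749  bottom rim 442.31111216355754 536.6165263458039 187.96982701269368 279.0708105820137
0.02 top rim x 453.034599073904 550.2061860895235 y 182.50540303368933 276.4813644589083  bottom rim 443.1545525418262 537.7240993184331 168.79635829256767 260.422291659361
tip dx -0.006 x 47.447151681261175 146.19887491483735 y 300.60667259448036
tip dx -0.004 x 47.3467143628464 146.34678171586512 y 284.82783436241715
tip dx -0.002 x 47.2463922855938 146.49458322048145 y 268.9692146466348
tip dx 0 x 47.14619482971085 146.64226651274828 y 253.03094062598544
tip dx 0.002 x 47.04613158883842 146.7898183749362 y 237.01315464194192
```

```bash
cat >> h.py <<'E'
H=np.array([.5475,.0723]);A=np.radians(189.66);OFF=np.array([-.0021,.0009])
def tip(x,y,z):
    "go so that pin tip is at hitch x,y, height z (m)"
    d=np.array([x,y])-OFF;go([H[0]+np.cos(A)*d[0]-np.sin(A)*d[1],H[1]+np.sin(A)*d[0]+np.cos(A)*d[1],z+.0212],189.66)
def where():
    s=get_state();d=s["eef_pos"][:2]-H
    print("tip hitch mm",np.round(1000*np.array([d@[np.cos(A),np.sin(A)]+OFF[0],d@[-np.sin(A),np.cos(A)]+OFF[1],s["eef_pos"][2]-.0212]),2),"F hitch",np.round([s["force"][:2]@[np.cos(A),np.sin(A)],s["force"][:2]@[-np.sin(A),np.cos(A)],s["force"][2]],1))
E
python3 -c "
from h import *
where();tip(.015,0,.068)"
```

```text
tip hitch mm [24.27 60.91 96.66] F hitch [ 0.4  0.2 -1.2]
t 10.75 pos [0.5316 0.0087 0.1179] rpy [ 1.7999e+02  3.0000e-02 -1.7086e+02] F [-0.4 -0.3 -1.2] -> tx,ty,tz [-0.0348  0.2439  0.1147] twist -0.0029
```

Request:
arm_command(
  commands=[
    {"tx": -0.01,"ty": 0.07,"tz": 0.02,"twist": -0.003},
    {"tx": -0.02,"ty": 0.14,"tz": 0.04,"twist": -0.003},
    {"tx": -0.03,"ty": 0.2,"tz": 0.06,"twist": -0.003},
    {"tx": -0.035,"ty": 0.235,"tz": 0.08,"twist": -0.003},
    {"tx": -0.035,"ty": 0.244,"tz": 0.1,"twist": -0.003},
    {"tx": -0.035,"ty": 0.244,"tz": 0.115,"twist": -0.003},
    {"tx": -0.035,"ty": 0.244,"tz": 0.115,"twist": -0.003},
    {"tx": -0.035,"ty": 0.244,"tz": 0.115,"twist": -0.003},
  ],
)

```text
t: 11.42
eef_pos: [0.5301, 0.0702, 0.0886]
ee_rot: [-3.141, -0.001, -2.972]
force: [0.3, -0.7, -0.7]
width: 0.0217
gripper_force: 60.0
```

Run:
```python
from h import *
where()
im=grab_frame("wrist");c=calibration("wrist");s=get_state()
save("w4.png",cv2.resize(im[165:285,200:360],(800,600),interpolation=cv2.INTER_CUBIC))
tip(.015,0,.054)
```

```text
tip hitch mm [1.538e+01 6.000e-02 6.736e+01] F hitch [-0.2  0.8 -0.7]
t 11.47 pos [0.5303 0.0703 0.0888] rpy [-1.7999e+02 -1.0000e-02 -1.7029e+02] F [-0.3  0.1 -0.7] -> tx,ty,tz [-0.0007  0.0001  0.0545] twist 0.0003
```

View pics/w4.png

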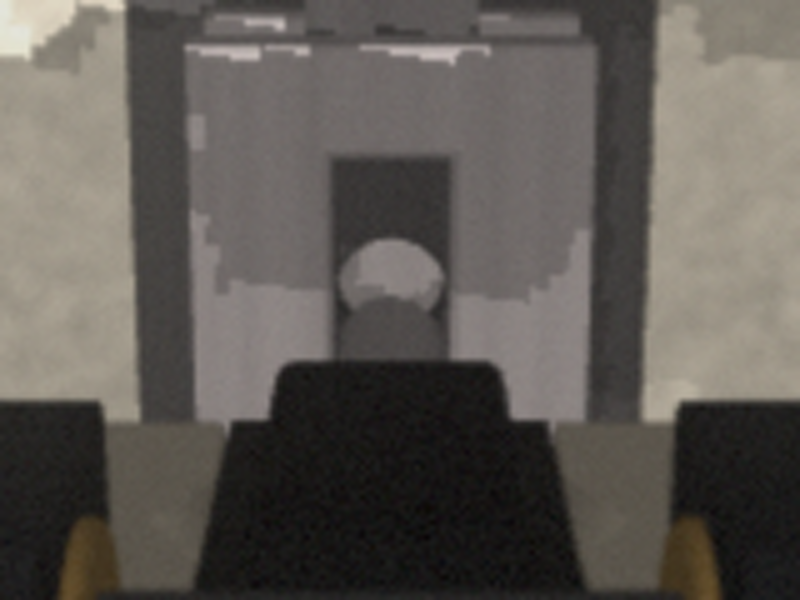

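Pin, slot and eye line up laterally: all are centred near column 391 in the crop. The eye's near rim is at row 238 and the pin's front edge at row 297.

Run:
```python
from h import *
c=calibration("wrist");s=get_state();R=Rt(s)
U=lambda x,y:(200+(x+.5)/5-.5,165+(y+.5)/5-.5)
hx=lambda w:(w[:2]-H)@[np.cos(A),np.sin(A)]*1000
hy=lambda w:(w[:2]-H)@[-np.sin(A),np.cos(A)]*1000
for n,q,z in (("ear end",(391,45),.06),("slot end",(391,156),.06),("eye rim",(391,238),.049),("pin front",(391,297),s["eef_pos"][2]-.0212+.001),("slotL",(331,250),.06),("slotR",(451,250),.06)):
    w=at_z(U(*q),c,z);print(n,hx(w),hy(w))
```

```text
ear end 49.78964074158577 -0.07176959698556715
slot end 35.99422434693781 -0.09089412995507204
eye rim 22.389959000980134 -0.10874889179587005
pin front 20.58258782926783 -0.11337985813639888
slotL 23.957417333618483 7.365988960917002
slotR 23.978970355654628 -7.581003068541994
```

Request:
arm_command(
  commands=[
    {"tx": 0,"ty": 0,"tz": 0.01,"twist": 0},
    {"tx": 0,"ty": 0,"tz": 0.02,"twist": 0},
    {"tx": 0,"ty": 0,"tz": 0.028,"twist": 0},
    {"tx": 0,"ty": 0,"tz": 0.036,"twist": 0},
    {"tx": 0,"ty": 0,"tz": 0.044,"twist": 0},
    {"tx": 0,"ty": 0,"tz": 0.05,"twist": 0},
    {"tx": 0,"ty": 0,"tz": 0.056,"twist": 0},
    {"tx": 0,"ty": 0,"tz": 0.06,"twist": 0},
  ],
)

```text
t: 12.13
eef_pos: [0.5302, 0.0709, 0.0735]
ee_rot: [-3.142, -0.0, -2.972]
force: [0.0, -0.4, -0.8]
width: 0.0219
gripper_force: 60.0
```

```bash
python3 -c "
from h import *
where()"
```

```text
tip hitch mm [15.15 -0.58 52.33] F hitch [ 0.   0.4 -0.8]
```

Request:
arm_command(
  commands=[
    {"tx": 0,"ty": 0,"tz": 0.005,"twist": 0},
    {"tx": 0,"ty": 0,"tz": 0.01,"twist": 0},
    {"tx": 0,"ty": 0,"tz": 0.014,"twist": 0},
    {"tx": 0,"ty": 0,"tz": 0.018,"twist": 0},
    {"tx": 0,"ty": 0,"tz": 0.022,"twist": 0},
    {"tx": 0,"ty": 0,"tz": 0.025,"twist": 0},
    {"tx": 0,"ty": 0,"tz": 0.028,"twist": 0},
    {"tx": 0,"ty": 0,"tz": 0.028,"twist": 0},
  ],
)

```text
t: 12.8
eef_pos: [0.5302, 0.0708, 0.0666]
ee_rot: [-3.142, -0.0, -2.972]
force: [-0.6, 0.4, 0.2]
width: 0.022
gripper_force: 60.0
```

```bash
python3 -c "
from h import *
where()"
```

```text
tip hitch mm [15.16 -0.55 45.41] F hitch [ 0.5 -0.5  0.2]
```

Request:
arm_command(
  commands=[
    {"tx": 0,"ty": 0,"tz": 0.003,"twist": 0},
    {"tx": 0,"ty": 0,"tz": 0.006,"twist": 0},
    {"tx": 0,"ty": 0,"tz": 0.009,"twist": 0},
    {"tx": 0,"ty": 0,"tz": 0.012,"twist": 0},
    {"tx": 0,"ty": 0,"tz": 0.015,"twist": 0},
    {"tx": 0,"ty": 0,"tz": 0.016,"twist": 0},
    {"tx": 0,"ty": 0,"tz": 0.016,"twist": 0},
    {"tx": 0,"ty": 0,"tz": 0.016,"twist": 0},
  ],
)

```text
t: 13.47
eef_pos: [0.5303, 0.0709, 0.0628]
ee_rot: [-3.142, -0.0, -2.972]
force: [-0.2, -0.5, -1.7]
width: 0.022
gripper_force: 60.0
```

Request:
arm_command(
  commands=[
    {"tx": -0.004,"ty": 0,"tz": 0,"twist": 0},
    {"tx": -0.008,"ty": 0,"tz": 0,"twist": 0},
    {"tx": -0.012,"ty": 0,"tz": 0,"twist": 0},
    {"tx": -0.016,"ty": 0,"tz": 0,"twist": 0},
    {"tx": -0.02,"ty": 0,"tz": 0,"twist": 0},
    {"tx": -0.024,"ty": 0,"tz": 0,"twist": 0},
    {"tx": -0.028,"ty": 0,"tz": 0,"twist": 0},
    {"tx": -0.032,"ty": 0,"tz": 0,"twist": 0},
  ],
)

```text
t: 14.13
eef_pos: [0.5364, 0.0715, 0.0623]
ee_rot: [-3.141, -0.004, -2.972]
force: [-6.3, -0.4, 3.8]
width: 0.0219
gripper_force: 60.0
```

```bash
python3 -c "
from h import *
where();tip(0,0,.0415)"
```

```text
tip hitch mm [ 9.   -0.19 41.13] F hitch [ 6.3 -0.7  3.8]
t 14.13 pos [0.5364 0.0715 0.0623] rpy [-179.97   -0.2  -170.28] F [-6.3 -0.4  3.8] -> tx,ty,tz [-0.036  -0.0008 -0.0016] twist 0.0003
```

Request:
arm_command(
  commands=[
    {"tx": -0.005,"ty": 0,"tz": 0,"twist": 0},
    {"tx": -0.01,"ty": 0,"tz": 0,"twist": 0},
    {"tx": -0.015,"ty": 0,"tz": 0,"twist": 0},
    {"tx": -0.02,"ty": 0,"tz": 0,"twist": 0},
    {"tx": -0.025,"ty": 0,"tz": 0,"twist": 0},
    {"tx": -0.03,"ty": 0,"tz": 0,"twist": 0},
    {"tx": -0.034,"ty": 0,"tz": 0,"twist": 0},
    {"tx": -0.036,"ty": 0,"tz": 0,"twist": 0},
  ],
)

```text
t: 14.8
eef_pos: [0.5453, 0.073, 0.0623]
ee_rot: [-3.141, -0.004, -2.972]
force: [-5.8, -0.5, 3.3]
width: 0.0218
gripper_force: 60.0
```

```bash
python3 -c "
from h import *
where();tip(0,0,.0415)
im=grab_frame('wrist');save('w5.png',cv2.resize(im[165:285,200:360],(800,600),interpolation=cv2.INTER_CUBIC))"
```

```text
tip hitch mm [-0.08 -0.2  41.13] F hitch [ 5.8 -0.4  3.3]
t 14.8 pos [0.5453 0.073  0.0623] rpy [-179.97   -0.2  -170.28] F [-5.8 -0.5  3.3] -> tx,ty,tz [ 0.0003 -0.0008 -0.0015] twist 0.0003
```

View pics/w5.png

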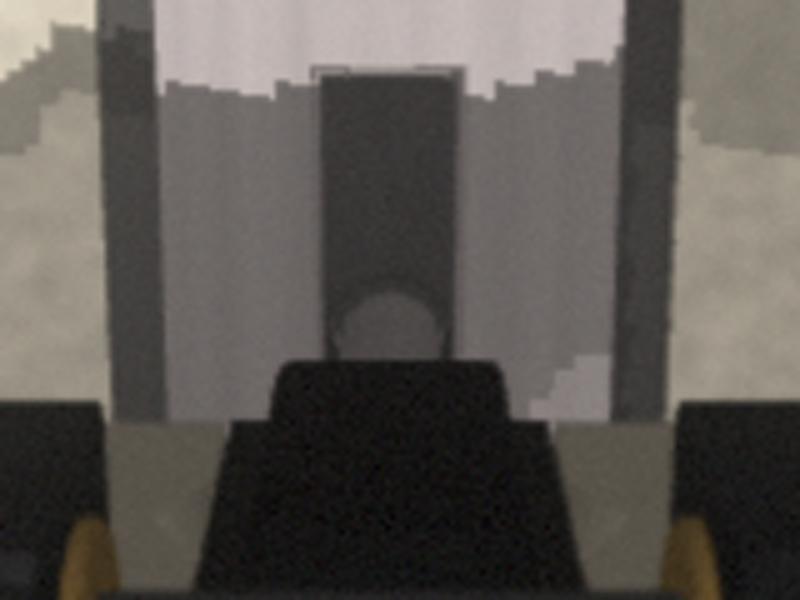

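The picture shows the pin at columns 335–445, centred in the slot, with the eye's rim around it, so the bar has followed to x ≈ 0. Feeling down into the lower hole.

Request:
arm_command(
  commands=[
    {"tx": 0,"ty": 0,"tz": 0.003,"twist": 0},
    {"tx": 0,"ty": 0,"tz": 0.006,"twist": 0},
    {"tx": 0,"ty": 0,"tz": 0.009,"twist": 0},
    {"tx": 0,"ty": 0,"tz": 0.012,"twist": 0},
    {"tx": 0,"ty": 0,"tz": 0.015,"twist": 0},
    {"tx": 0,"ty": 0,"tz": 0.018,"twist": 0},
    {"tx": 0,"ty": 0,"tz": 0.02,"twist": 0},
    {"tx": 0,"ty": 0,"tz": 0.02,"twist": 0},
  ],
)

```text
t: 15.52
eef_pos: [0.5453, 0.0729, 0.0572]
ee_rot: [-3.141, -0.003, -2.972]
force: [-5.5, -1.1, 1.1]
width: 0.0215
gripper_force: 60.0
```

```bash
python3 -c "
from h import *
where()"
```

```text
tip hitch mm [-0.08 -0.09 36.01] F hitch [5.6 0.2 1.1]
```

Request:
arm_command(
  commands=[
    {"tx": 0,"ty": 0,"tz": 0.003,"twist": 0},
    {"tx": 0,"ty": 0,"tz": 0.006,"twist": 0},
    {"tx": 0,"ty": 0,"tz": 0.009,"twist": 0},
    {"tx": 0,"ty": 0,"tz": 0.012,"twist": 0},
    {"tx": 0,"ty": 0,"tz": 0.015,"twist": 0},
    {"tx": 0,"ty": 0,"tz": 0.018,"twist": 0},
    {"tx": 0,"ty": 0,"tz": 0.02,"twist": 0},
    {"tx": 0,"ty": 0,"tz": 0.02,"twist": 0},
  ],
)

```text
t: 16.18
eef_pos: [0.5453, 0.073, 0.0522]
ee_rot: [-3.141, -0.003, -2.972]
force: [-5.0, -0.7, 1.1]
width: 0.0218
gripper_force: 60.0
```

```bash
python3 -c "
from h import *
where()"
```

```text
tip hitch mm [-0.08 -0.11 31.03] F hitch [ 5.  -0.1  1.1]
```

Request:
arm_command(
  commands=[
    {"tx": 0,"ty": 0,"tz": 0.006,"twist": 0},
    {"tx": 0,"ty": 0,"tz": 0.013,"twist": 0},
    {"tx": 0,"ty": 0,"tz": 0.02,"twist": 0},
    {"tx": 0,"ty": 0,"tz": 0.028,"twist": 0},
    {"tx": 0,"ty": 0,"tz": 0.036,"twist": 0},
    {"tx": 0,"ty": 0,"tz": 0.044,"twist": 0},
    {"tx": 0,"ty": 0,"tz": 0.052,"twist": 0},
    {"tx": 0,"ty": 0,"tz": 0.056,"twist": 0},
  ],
)

```text
t: 16.85
eef_pos: [0.5453, 0.0729, 0.0382]
ee_rot: [-3.141, -0.003, -2.972]
force: [-5.2, -1.0, 3.2]
width: 0.0214
gripper_force: 60.0
```

```bash
python3 -c "
from h import *
where()"
```

```text
tip hitch mm [-0.04 -0.1  16.95] F hitch [5.3 0.1 3.2]
```

Now the last 3 mm, down to light contact of the grip on the ear.

Request:
arm_command(
  commands=[
    {"tx": 0,"ty": 0,"tz": 0.002,"twist": 0},
    {"tx": 0,"ty": 0,"tz": 0.004,"twist": 0},
    {"tx": 0,"ty": 0,"tz": 0.006,"twist": 0},
    {"tx": 0,"ty": 0,"tz": 0.008,"twist": 0},
    {"tx": 0,"ty": 0,"tz": 0.01,"twist": 0},
    {"tx": 0,"ty": 0,"tz": 0.012,"twist": 0},
    {"tx": 0,"ty": 0,"tz": 0.013,"twist": 0},
    {"tx": 0,"ty": 0,"tz": 0.013,"twist": 0},
  ],
)

```text
t: 17.52
eef_pos: [0.5453, 0.0729, 0.0352]
ee_rot: [-3.141, -0.003, -2.972]
force: [-6.7, -0.6, 5.1]
width: 0.0217
gripper_force: 60.0
```

```bash
python3 -c "
from h import *
where()"
```

```text
tip hitch mm [-0.03 -0.08 14.  ] F hitch [ 6.8 -0.5  5.1]
```

Request:
arm_command(
  commands=[
    {"tx": 0,"ty": 0,"tz": 0.001,"twist": 0},
    {"tx": 0,"ty": 0,"tz": 0.002,"twist": 0},
    {"tx": 0,"ty": 0,"tz": 0.003,"twist": 0},
    {"tx": 0,"ty": 0,"tz": 0.004,"twist": 0},
    {"tx": 0,"ty": 0,"tz": 0.004,"twist": 0},
    {"tx": 0,"ty": 0,"tz": 0.004,"twist": 0},
    {"tx": 0,"ty": 0,"tz": 0.004,"twist": 0},
    {"tx": 0,"ty": 0,"tz": 0.004,"twist": 0},
  ],
)

```text
t: 18.18
eef_pos: [0.5453, 0.0729, 0.0352]
ee_rot: [-3.141, -0.003, -2.972]
force: [-10.3, -0.3, 12.9]
width: 0.0217
gripper_force: 60.0
```

```bash
python3 -c "
from h import *
where()"
```

```text
tip hitch mm [-0.08 -0.07 13.95] F hitch [10.2 -1.5 12.9]
```

Seated: height stays at 14.0 mm while the force rises. Easing off, then opening.

Request:
arm_command(
  commands=[
    {"tx": 0.002,"ty": 0,"tz": -0.002,"twist": 0},
    {"tx": 0.004,"ty": 0,"tz": -0.003,"twist": 0},
    {"tx": 0.005,"ty": 0,"tz": -0.003,"twist": 0},
    {"tx": 0.005,"ty": 0,"tz": -0.003,"twist": 0},
    {"tx": 0.005,"ty": 0,"tz": -0.003,"twist": 0},
    {"tx": 0.005,"ty": 0,"tz": -0.003,"twist": 0},
    {"tx": 0.005,"ty": 0,"tz": -0.003,"twist": 0},
    {"tx": 0.005,"ty": 0,"tz": -0.003,"twist": 0},
  ],
)

```text
t: 18.85
eef_pos: [0.5452, 0.073, 0.0351]
ee_rot: [-3.141, -0.001, -2.972]
force: [-4.8, -3.1, 4.0]
width: 0.0218
gripper_force: 60.0
```

Request:
arm_command(
  commands=[
    {"tx": 0,"ty": 0,"tz": 0,"twist": 0},
    {"tx": 0,"ty": 0,"tz": 0,"twist": 0},
    {"tx": 0,"ty": 0,"tz": 0,"twist": 0},
    {"tx": 0,"ty": 0,"tz": 0,"twist": 0},
    {"tx": 0,"ty": 0,"tz": 0,"twist": 0},
    {"tx": 0,"ty": 0,"tz": 0,"twist": 0},
    {"tx": 0,"ty": 0,"tz": 0,"twist": 0},
    {"tx": 0,"ty": 0,"tz": 0,"twist": 0},
  ],
  claw=0.7,
)

```text
t: 19.52
eef_pos: [0.5459, 0.0736, 0.0353]
ee_rot: [3.142, 0.0, -2.972]
force: [-0.1, -0.5, -0.4]
width: 0.0605
gripper_force: 0.0
```

Request:
arm_command(
  commands=[
    {"tx": 0,"ty": 0,"tz": -0.02,"twist": 0},
    {"tx": 0,"ty": 0,"tz": -0.06,"twist": 0},
    {"tx": 0,"ty": 0,"tz": -0.12,"twist": 0},
    {"tx": 0,"ty": 0,"tz": -0.2,"twist": 0},
    {"tx": 0,"ty": 0,"tz": -0.3,"twist": 0},
    {"tx": 0,"ty": 0,"tz": -0.4,"twist": 0},
    {"tx": 0,"ty": 0,"tz": -0.45,"twist": 0},
    {"tx": 0,"ty": 0,"tz": -0.45,"twist": 0},
  ],
)

```text
t: 20.18
eef_pos: [0.548, 0.0742, 0.1525]
ee_rot: [3.14, 0.007, -2.971]
force: [-0.3, -0.3, -0.1]
width: 0.0614
gripper_force: 0.0
```

```bash
python3 -c "
from h import *
im=grab_frame('wrist');sc=grab_frame('scene')
a=cv2.resize(im[140:340,180:380],(400,400),interpolation=cv2.INTER_CUBIC);b=cv2.resize(sc[150:250,335:435],(400,400),interpolation=cv2.INTER_CUBIC)
save('end.png',np.hstack([a,b]));where()"
```

```text
tip hitch mm [ -0.93  -0.75 127.69] F hitch [-0.9 -0.4 -0.3]
```

View pics/end.png

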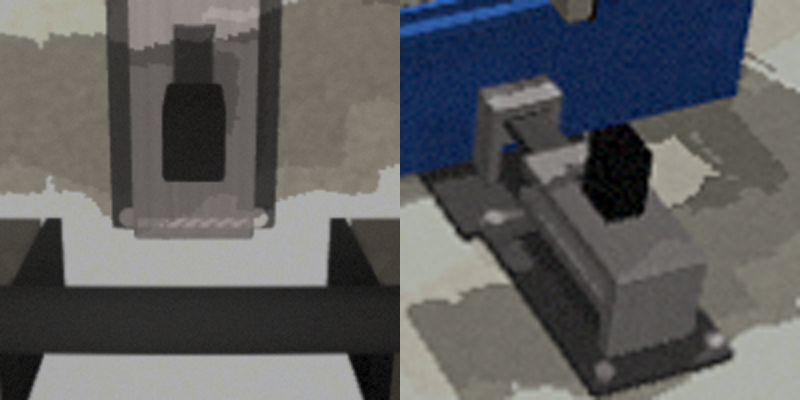

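The grip stands upright and flush on the upper ear: crop (195,130) in the wrist view, (618,170) in the scene view. The gripper is clear, so I'm handing in.

```bash
python3 -c "
from station import *
print(job_done())"
```

```text
the job is handed in; nothing more can be done
None
```

The crate is docked and handed in at about 20 s: the largest pin went down through slot, eye and lower hole, its grip sits flush on the upper ear, and the arm is clear; the highest force read while lowering it was about 17 N (sampled after each move), and the first grasp missed and had to be repeated.

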